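# Fit the keyed pulley to the drive unit in the school metal workshop

## Robot

A 6-joint arm with a two-finger parallel gripper is mounted at the origin on the work surface. World frame = base frame: x ahead of the robot, y to its left, z up, the work surface at z = 0. Lengths are in mm, angles in rad, forces in N, time in s.
With the tool pointing down it reaches from about 350 to 875 mm from the base axis. Payload 4.2 kg.
Tool frame: the origin (TCP) lies on the mounting face of the last link; the fingertips stand 173 mm ahead of it and the grasp point (between the pads) lies 155 mm ahead of it (tcp_to_grasp is the distance from the TCP to the grasp point, in mm); z points along the fingers, y is the direction in which the jaws open and shut (so a half turn about z gives the same grasp; the last joint's range is limited). The gripper opens to 85 mm and grips with 20 to 120 N. Pads are 22 mm wide; open, the fingers measure 114 mm over their backs; the gripper's body (76 mm by 85 mm) begins 54 mm behind the grasp point. The pads swing forward as they close: fully open they stand 13 mm farther back than shut.
Start: joints at [1.452, 0.385, 0.008, 0, -1.194, -0.259], TCP at [230.515, 580.916, 404.712] pointing down, gripper open.
Joint ranges: [-3.14, 3.14], [-1.21, 2.06], [-1.07, 1.41], [-3.16, 2.05], [-2.99, -0.16], [-3.1, 3.1]. Speed limits (rad/s): [2.79, 2.79, 3.14, 3.14, 3.14, 3.14].

## Interface

Orientations are given as a unit quaternion [x, y, z, w].
In Python, from bench import * gives the robot as it stands. The module is installed in compiled form; this text tells all that it offers.
- The arm moves only by the tool apply_moves, never from a script. Its arguments are lists of equal length, an entry for each row: "fingers": the closure, from 0 (fully open) to 1 (shut); "dp": the shift along the world's x, y, z in cm, a list of three; "yaw": the turn about the world's z in degrees. A call has 1 to 10 rows; each row is the pose to reach, as a shift and turn from the pose measured when the call began; what a row does not reach only later rows make up. A row lasts 1/10 s, in which the tool goes at most 50 mm and 8.59 degrees, less where a joint would pass 70% of its speed; a pose out of reach is approached as far as the arm can. A call with a gripper value outside its range is refused whole. The fingers move at their own pace and stop on an object; the grip force is fixed at half the most. Time passes only in rows, so rows that repeat a pose let the fingers close. It gives the time, the measured TCP pose, the force and the opening at its end, in the units of the state.
- read_state(): the state, without advancing time (a new reading comes with each control period).
- get_image(name): name is "scene" or "side" or "wrist"; returns a dict with "color" (480x640x3 uint8, blue, green, red), "mtx" (3x3 intrinsics, pixels), "k1" (the pictures are not rectified: a ray, as slopes to the right and down, at radius r is drawn at 1 + k1 r^2 times it, then the intrinsics apply), "camera_from_world" (4x4, takes a point from world to camera coordinates); the wrist camera has in their place "tool_from_camera" (4x4, takes a point from camera to tool coordinates, whose origin is the TCP and whose axes are the flange's). Camera axes: x right, y down, z forward; pixel columns grow to the right and rows downward; lengths in mm; the calibration is good to about 2 mm. A picture is of the moment at which its call begins: read the wrist's pose just before it. There is no depth.
- job_done(): hands the job in, once; it reports no verdict.
The state is a dict: "clock": time; "joints": joint angles; "joint_vel": joint speeds; "joint_efforts": joint torques, N m; "position": TCP position; "ee_rot": TCP orientation; "contact_force": force on the tool from outside, world axes, zero at the start; "wrist_torque": the same for the moment, N m; "gripper_width": finger opening in mm.
Only numpy, scipy, OpenCV 4.12 (cv2) and the standard library are available. Lean on these libraries where they do the work, as an engineer would, in place of code of your own. Each camera call takes 0.05 s, during which the arm holds its last target. There are 200 camera calls.

## Task

First lift the empty tin off the drive unit's shaft and stand it, mouth down as it is, in the empty compartment of the plywood caddy. Then put the keyed pulley on the bare shaft, boss up, and turn it until its keyway drops over the key and it sits fully home on the shoulder, and let go of it. Leave the other things on the bench where they are.

Things in the scene. Friction and masses are not known exactly. Their poses are not given: they have to be found in the camera images.
- drive: Grey gearmotor fixed to the bench, 170 x 140 mm at the foot, top face 70 mm above the bench, with a horizontal blue motor (dia 64 mm) out of its rear (+x) end to x = 154 mm, lower than the top face. Origin: centre of its underside. The upright shaft stands on the vertical line through the origin, under the tin at first.
- shaft_end (a point): Centre of the top end of the fixed upright steel shaft (it does not turn), 50 mm above seat, 124 mm above the bench. Shaft dia 24 mm, last 4 mm tapered to dia 18. The top 22 mm are plain; below, down to the shoulder, a brass key 8 mm wide stands out of its side to a radius of 17 mm. A pulley not lined up rests on the key's top, its underside 28 mm above seat.
- key_front (a point): Point on the drive's front (-x) side, 17 mm out from the axis, at the height of the key's top (102 mm above the bench). The real key lies at this point turned about the shaft's axis by an unmeasured, fixed angle of up to 0.6 rad either way: find it by looking once the tin is off, or by turning the pulley until it drops.
- seat (a point): Centre of the shoulder (flat steel disc, dia 40 mm, 4 mm high on the drive's top face) on which the pulley must sit, 74 mm above the bench; on the shaft's axis. Axes as the drive's.
- pulley: Loose steel-grey V-belt pulley, 0.34 to 0.56 kg, lying boss up on the bench, larger than the plain wheel. Origin: centre of its underside. Rim dia 110 mm, 22 mm high; on it a round boss, dia 48 mm, up to 56 mm above the underside, to hold it by. Bore dia 27 mm, right through. Its keyway lies on the pulley's own -x side and fits when turned to within about 0.1 rad of the key.
- boss_top (a point): Centre of the mouth of the bore at the top of the boss, 56 mm above the underside. From here down the whole bore runs the keyway, 11 mm wide, cut out to a radius of 19.5 mm, open at both ends and seen as a notch in the bore on the pulley's -x side.
- tin: Empty blue tin, dia 60 mm, 80 mm tall, wall 3 mm, 90 g, standing mouth down over the shaft on the drive's top face. Origin: centre of its lower (open) rim; z up.
- caddy: Low plywood caddy fixed to the bench, outside 100 (x) x 190 (y) x 36 mm high, wall and floor 6 mm, with a middle wall across it (6 mm thick, the top 36 mm above the bench) making two compartments of 88 x 86 mm side by side along its y. Origin: centre of its underside.
- bay (a point): Centre of the floor of the empty compartment (on the caddy's +y side), 6 mm above the bench; axes as the caddy's.
- spare_tin: Bystander: green tin, dia 64 mm, 60 mm tall, standing in the caddy's other compartment. Origin: centre of its underside.
- big_tin: Bystander: green tin, dia 72 mm, 95 mm tall, mouth up on the bench in front of the drive. Origin: centre of its underside.
- idler: Bystander: smaller plain wheel without a keyway, dia 80 mm, 26 mm high. Origin: centre of its underside.
- hammer: Bystander: hammer 240 mm long, lying on the bench.
- screwdriver: Bystander: screwdriver 200 mm long, lying on the bench to the left.
- screw_box: Bystander: clear open box of screws, 90 x 70 x 24 mm.
- steel_bar: Bystander: steel bar 120 x 30 x 30 mm.
Not all that is in view belongs to the job. Leave any red or turquoise look-alike of the pulley alone.

How it is judged:
By the outcome, as a careful person would: the job done as asked, in the order asked, and still so for the second after the job is handed in, with the robot touching nothing.
It also fails if it takes over 72 s, if anything falls off the work surface, if the arm or the gripper's body presses on something with over 40 N, if the wrist force passes 120 N, or if a joint passes its speed limit or range.

## Working session

There is one attempt and no reset: what is moved stays moved. The work goes in short steps, Python scripts to look and compute and a tool call to move; the robot and the scene stay as the last step left them, time stands still between calls to the robot, and variables do not carry over. Pictures are saved under pics/ and viewed, about 8 in all and at most 12, crops included, and the job is handed in when it is done.

Besides the shell and the picture viewer there is one more tool, called after "Call:" as name([rows], argument=value, ...), one row to a line, values as JSON. apply_moves: Moves the arm, as the interface text tells. Its arguments: {"type":"object","properties":{"fingers":{"type":"array","items":{"type":"number"}},"dp":{"type":"array","items":{"type":"array","items":{"type":"number"}}},"yaw":{"type":"array","items":{"type":"number"}}},"required":["fingers","dp","yaw"]}

```bash
mkdir -p pics; cat > h.py <<'E'
from bench import *
import numpy as np, cv2
def cam(im,s=None):
    """returns R,t world_from_camera"""
    if 'camera_from_world' in im: T=np.linalg.inv(np.array(im['camera_from_world']))
    else:
        from scipy.spatial.transform import Rotation as R
        W=np.eye(4);W[:3,:3]=R.from_quat(s['ee_rot']).as_matrix();W[:3,3]=s['position']
        T=W@np.array(im['tool_from_camera'])
    return T
def toworld(im,px,z,s=None):
    T=cam(im,s);K=np.array(im['mtx']);o=[]
    p=np.atleast_2d(np.array(px,float));d=np.array([im['k1'],0,0,0,0.])
    u=cv2.undistortPoints(p[:,None],K,d)[:,0]
    zz=np.broadcast_to(z,len(p))
    for a,h in zip(u,zz):
        r=T[:3,:3]@[a[0],a[1],1];l=(h-T[2,3])/r[2];o.append(T[:3,3]+l*r)
    return np.array(o)
def topix(im,P,s=None):
    C=np.linalg.inv(cam(im,s));P=np.atleast_2d(np.array(P,float))
    return cv2.projectPoints(P,cv2.Rodrigues(C[:3,:3])[0],C[:3,3],np.array(im['mtx']),np.array([im['k1'],0,0,0,0.]))[0][:,0]
def snap(n,f):
    s=read_state();im=get_image(n);cv2.imwrite('pics/'+f,im['color']);
    import pickle;pickle.dump((s,im),open('pics/'+f+'.pkl','wb'));return s,im
def load(f):
    import pickle;return pickle.load(open('pics/'+f+'.pkl','rb'))
E
python3 - <<'E'
from h import *
for n in('scene','side','wrist'):
    s,im=snap(n,n+'0.png');print(n,cam(im,s)[:3].round(2).tolist(),np.array(im['mtx']).round(1).tolist(),im['k1'])
print(s)
E
```

```text
scene [[-0.47, 0.73, -0.5, 1231.66], [0.88, 0.38, -0.27, 389.38], [-0.0, -0.57, -0.82, 1215.71]] [[509.8, 0.0, 322.9], [0.0, 509.8, 239.3], [0.0, 0.0, 1.0]] -0.07015459992486381
side [[1.0, -0.02, 0.05, 420.6], [-0.05, -0.57, 0.82, -1473.22], [0.01, -0.82, -0.57, 1140.77]] [[548.7, 0.0, 321.9], [0.0, 548.7, 238.4], [0.0, 0.0, 1.0]] -0.1220532569902573
wrist [[-0.37, -0.88, -0.3, 305.84], [-0.93, 0.35, 0.12, 551.7], [0.0, 0.32, -0.95, 372.76]] [[383.1, 0.0, 319.2], [0.0, 383.1, 240.1], [0.0, 0.0, 1.0]] 0.00720003175594578
{'clock': 0.1, 'joints': array([ 1.45163018e+00,  3.85478121e-01,  6.76297769e-03, -4.52272181e-04,
       -1.19400323e+00, -2.58614338e-01]), 'joint_vel': array([ 1.41842466e-03, -2.92421081e-03,  4.32056867e-03,  1.78383192e-03,
        9.65318373e-06,  3.00439697e-03]), 'joint_efforts': array([-3.39845246e-04, -3.93318236e+01,  1.88928723e+01,  4.19802055e+00,
       -2.59252636e-03,  6.24412607e-06]), 'position': array([230.42680141, 580.77411867, 403.72919595]), 'ee_rot': array([ 9.82197078e-01, -1.87850825e-01, -1.42729579e-04,  9.73331095e-04]), 'contact_force': array([-0.15984223,  0.87092361,  0.13045061]), 'wrist_torque': array([-0.01423994,  0.03290236,  0.00098799]), 'gripper_width': 85.53133931864689}
```

View pics/scene0.png

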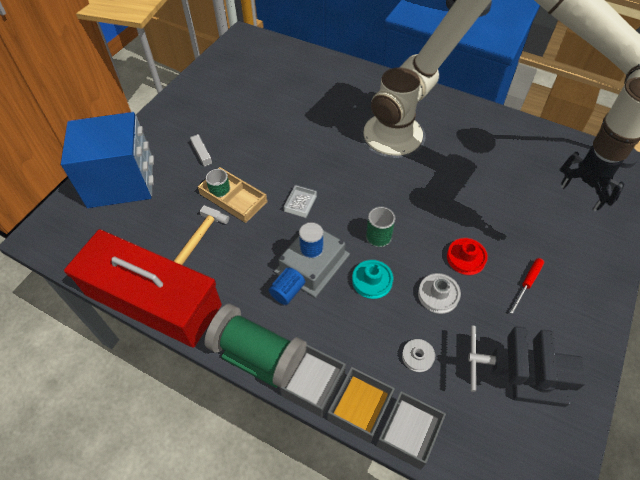

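View pics/side0.png

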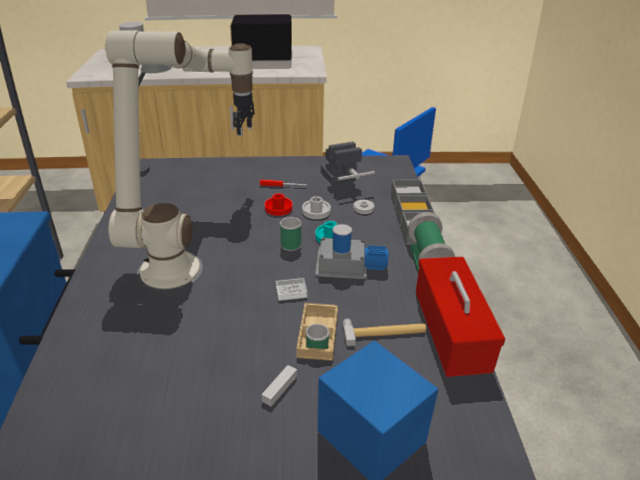

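Scene view: blue tin on drive at about (311,238), grey pulley at (440,293), caddy at (232,194), with its empty compartment to the lower right. I'll enlarge these next.

```bash
python3 - <<'E'
from h import *
s,im=load('scene0.png');c=im['color']
def crop(x,y,w,h,k):return cv2.resize(c[y:y+h,x:x+w],None,fx=k,fy=k,interpolation=cv2.INTER_CUBIC)
a=crop(265,210,100,75,4);b=crop(410,260,100,75,4);d=crop(185,155,100,75,4);e=cv2.resize(load('side0.png')[1]['color'][295:370,280:380],None,fx=4,fy=4,interpolation=cv2.INTER_CUBIC)
cv2.imwrite('pics/m1.png',np.vstack([np.hstack([a,b]),np.hstack([d,e])]))
print('tin',toworld(im,[[312,230]],150),'boss',toworld(im,[[442,284]],56),'caddy',toworld(im,[[232,193]],36))
E
```

```text
tin [[571.86098154   3.51351148 150.        ]] boss [[507.91380637 353.14928639  56.        ]] caddy [[ 493.02191452 -316.61982351   36.        ]]
```

View pics/m1.png

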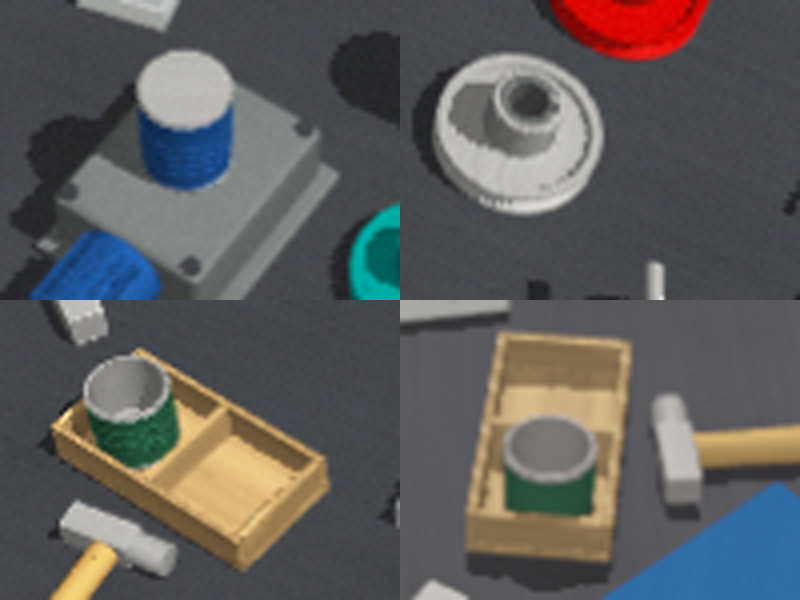

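Crops: tin top centre ≈(311.2,232.3), boss top ≈(442.2,285), a notch-like mark right of the bore. Next I'll convert these and fit the caddy.

```bash
python3 - <<'E'
from h import *
s,im=load('scene0.png');_,i2=load('side0.png')
print('tin',toworld(im,[[311.2,232.3],[265+138/4,210+90/4],[265+233/4,210+90/4]],150).round(1))
print('boss',toworld(im,[[442.2,285],[410+(493-400)/4,285],[410+163/4,285]],56).round(1))
q=[[185+53/4,155+127/4],[185+138/4,155+50/4],[185+328/4,155+160/4],[185+241/4,155+250/4]]
P=toworld(im,q,36);print('caddy',P.round(1),P.mean(0).round(1),np.linalg.norm(P-np.roll(P,-1,0),axis=1).round(1))
q=[[280+100/4,295+35/4],[280+231/4,295+42/4],[280+212/4,295+224/4],[280+70/4,295+217/4]]
P=toworld(i2,q,36);print('side caddy',P.round(1),P.mean(0).round(1),np.linalg.norm(P-np.roll(P,-1,0),axis=1).round(1))
# tin in side image
g=i2['color'];hsv=cv2.cvtColor(g,cv2.COLOR_BGR2HSV)
print('side tin top',toworld(i2,[[342.5,232]],150).round(1))
# drive corners top
q=[[265+60/4,210+195/4],[265+195/4,210+267/4],[265+318/4,210+125/4]]
print('drive',toworld(im,q,70).round(1))
s=read_state();print(s['position'])
E
```

```text
tin [[579.2   5.2 150. ]
 [593.7 -21.1 150. ]
 [565.4  32.8 150. ]]
boss [[510.5 354.7  56. ]
 [521.4 333.8  56. ]
 [500.1 374.6  56. ]]
caddy [[ 520.2 -422.2   36. ]
 [ 424.6 -409.6   36. ]
 [ 450.8 -218.9   36. ]
 [ 552.3 -230.8   36. ]] [ 487.  -320.4   36. ] [ 96.4 192.4 102.2 194.1]
side caddy [[ 450.  -228.7   36. ]
 [ 548.2 -240.1   36. ]
 [ 521.3 -425.8   36. ]
 [ 424.3 -415.6   36. ]] [ 485.9 -327.6   36. ] [ 98.9 187.6  97.5 188.6]
side tin top [[577. -15. 150.]]
drive [[644.6 -55.8  70. ]
 [651.5  50.1  70. ]
 [514.2  70.9  70. ]]
[230.44297279 580.81262301 403.855143  ]
```

Call:
apply_moves([
  [27,-20.5,-4],
  [27,-20.5,-4],
  [27,-20.5,-4],
  [27,-20.5,-4],
  [27,-20.5,-4],
  [27,-20.5,-4],
  [27,-20.5,-4],
  [27,-20.5,-4],
  [27,-20.5,-4],
  [27,-20.5,-4],
], fingers=[0,0,0,0,0,0,0,0,0,0], yaw=[0,0,0,0,0,0,0,0,0,0])

```text
clock: 1.15
position: [500.0, 376.2, 363.8]
ee_rot: [0.982, -0.188, -0.0, 0.001]
contact_force: [-1.2, 0.3, -0.2]
gripper_width: 85.2
```

```bash
python3 - <<'E'
from h import *
s,im=snap('wrist','w1.png');print(s['clock'],s['position'].round(1),s['ee_rot'].round(3))
print(topix(im,[[510,355,56],[510,355,0]],s))
E
```

```text
1.15 [500.  376.2 363.8] [ 0.982 -0.188 -0.     0.001]
[[341.44811591 203.06127607]
 [337.82256543 188.66581951]]
```

View pics/w1.png

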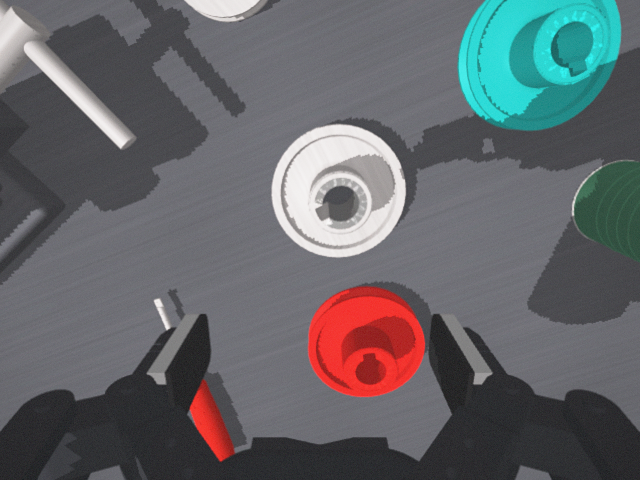

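Wrist view: pulley boss mouth at about (340,201), notch at about (321,211), rim ellipse centred near (338,190).

```bash
python3 - <<'E'
from h import *
s,im=load('w1.png');c=im['color']
cv2.imwrite('pics/m2.png',cv2.resize(c[150:250,280:400],None,fx=6,fy=6,interpolation=cv2.INTER_CUBIC))
P=toworld(im,[[340,201],[321,211]],56,s);print(P.round(1));d=P[1]-P[0];print(np.hypot(*d[:2]),np.degrees(np.arctan2(d[1],d[0])))
E
```

```text
[[511.8 355.4  56. ]
 [510.  371.2  56. ]]
15.906159731810602 96.76238728498753
```

View pics/m2.png

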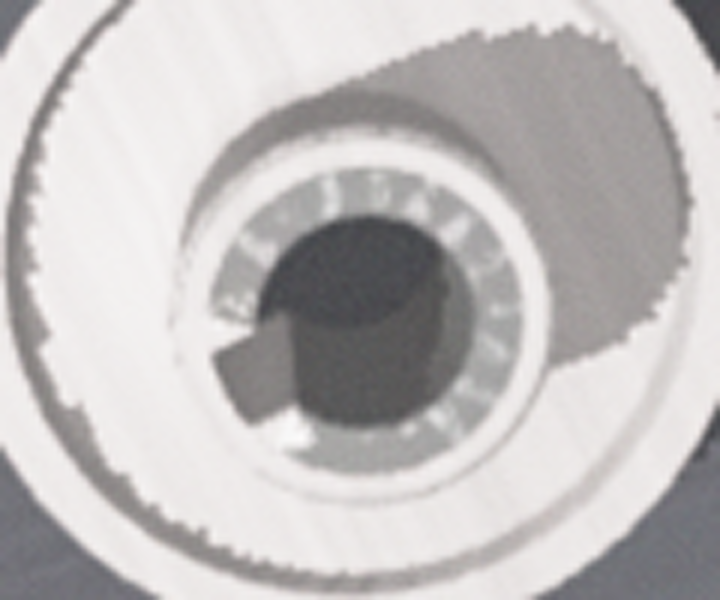

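```bash
python3 - <<'E'
from h import *
s,im=load('w1.png')
P=toworld(im,[[340.4,202.3],[280+232/6,150+390/6],[280+212/6,150+355/6],[280+250/6,150+425/6],[280+177/6,202],[280+550/6,202]],56,s);print(P.round(1));d=P[1:]-P[0];print(np.hypot(*d[:,:2].T),np.degrees(np.arctan2(d[:,1],d[:,0])))
E
```

```text
[[510.8 355.5  56. ]
 [507.8 374.   56. ]
 [512.8 374.6  56. ]
 [502.7 373.6  56. ]
 [519.5 376.6  56. ]
 [502.5 334.   56. ]]
[18.72040544 19.22219644 19.77239781 22.79296944 23.05767752] [  99.4022263    84.01358053  114.12015872   67.75298658 -111.12509303]
```

Call:
apply_moves([
  [0.8,-4,1.0],
  [1.6,-8,2],
  [2.4,-12,3],
  [3.2,-16,4],
  [4,-20,4],
  [4.8,-24,4],
  [5.6,-28,4],
  [6.4,-32,4],
  [7.9,-35,4],
  [7.9,-35,4],
], fingers=[0,0,0,0,0,0,0,0,0,0], yaw=[-8,-16,-24,-32,-40,-48,-56,-64,-72,-77])

```text
clock: 2.2
position: [579.3, 24.8, 404.3]
ee_rot: [-0.65, 0.76, 0.0, -0.0]
contact_force: [-0.2, 0.5, 0.2]
gripper_width: 84.8
```

```bash
python3 - <<'E'
from h import *
s,im=snap('wrist','w2.png');print(s['clock'],s['position'].round(1),s['ee_rot'].round(3),s['joints'].round(2))
print(topix(im,[[579,5,150],[579,5,70]],s))
c=im['color'];g=cv2.cvtColor(c,cv2.COLOR_BGR2HSV)
E
```

```text
2.2 [579.3  24.8 404.3] [-0.65  0.76  0.   -0.  ] [ 0.32  0.31 -0.11 -0.   -1.16 -0.48]
[[313.66271813 218.62460095]
 [314.94728959 192.34077354]]
```

View pics/w2.png

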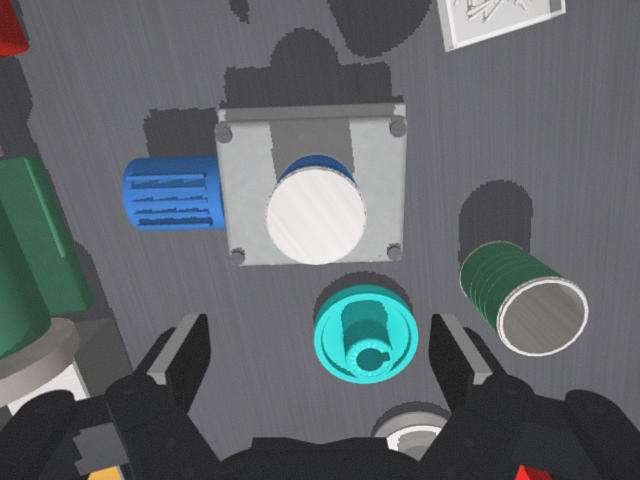

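Tin top ellipse centre ≈(316.5,215); drive top bolts at (223,131),(398,127),(394,252),(237,257).

```bash
python3 - <<'E'
from h import *
s,im=load('w2.png')
print(toworld(im,[[316.5,215.2],[266,215],[367,215]],150,s).round(1))
P=toworld(im,[[223,131],[398,127],[394,252],[237,257]],72,s);print(P.round(1),P.mean(0))
c=toworld(im,[[406,104],[406,260]],[10,70],s);print(c.round(1))
E
```

```text
[[577.    3.2 150. ]
 [606.9  -1.7 150. ]
 [547.    7.8 150. ]]
[[640.1 -52.6  72. ]
 [509.1 -34.8  72. ]
 [521.6  64.9  72. ]
 [652.5  48.7  72. ]] [580.80677216   6.55304096  72.        ]
[[488.4 -49.3  10. ]
 [511.9  74.5  70. ]]
```

Call:
apply_moves([
  [-0.2,-2.1,-1],
  [-0.2,-2.1,-4],
  [-0.2,-2.1,-8],
  [-0.2,-2.1,-11.9],
  [-0.2,-2.1,-11.9],
  [-0.2,-2.1,-11.9],
  [-0.2,-2.1,-11.9],
  [-0.2,-2.1,-11.9],
  [-0.2,-2.1,-11.9],
  [-0.2,-2.1,-11.9],
], fingers=[0,0,0,0,0,0,1,1,1,1], yaw=[0,0,0,0,0,0,0,0,0,0])

```text
clock: 3.25
position: [577.7, 5.5, 288.4]
ee_rot: [-0.65, 0.76, -0.001, 0.002]
contact_force: [-1.3, 1.8, 5.6]
gripper_width: 59.8
```

Call:
apply_moves([
  [0,0,3],
  [0,0,7],
  [0,0,11],
  [-1,-4,11],
  [-2.4,-8,11],
  [-3.6,-12,11],
  [-5,-16.5,11],
  [-6.3,-21,11],
  [-7.6,-25,11],
  [-8.5,-25,11],
], fingers=[1,1,1,1,1,1,1,1,1,1], yaw=[0,0,0,0,0,0,0,0,0,0])

```text
clock: 4.25
position: [491.4, -248.1, 399.2]
ee_rot: [-0.648, 0.762, -0.002, 0.003]
contact_force: [-0.9, -0.0, -1.7]
gripper_width: 59.6
```

```bash
python3 - <<'E'
from h import *
s,im=snap('wrist','w3.png');print(s['clock'],s['position'].round(1),s['ee_rot'].round(3),s['gripper_width'])
a=np.radians(-8.2);R=np.array([[np.cos(a),-np.sin(a)],[np.sin(a),np.cos(a)]])
q=np.array([[50,95],[-50,95],[-50,-95],[50,-95]])@R.T+[486.5,-324]
p=topix(im,np.c_[q,[36]*4],s);print(p.round(0).tolist(),topix(im,[[493,-278.5,6]],s))
E
```

```text
4.25 [ 491.4 -248.1  399.2] [-0.648  0.762 -0.002  0.003] 59.647192668543326
[[260.0, 229.0], [370.0, 227.0], [376.0, -18.0], [242.0, -15.0]] [[314.28490864 168.50747797]]
```

View pics/w3.png

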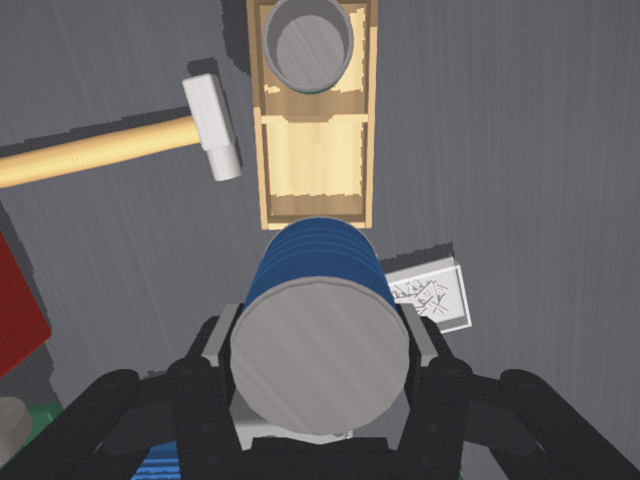

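The near caddy corners, at (262,229) and (371,228), match the prediction. Now lowering.

Call:
apply_moves([
  [0.1,-2.9,-1],
  [0.1,-2.9,-4],
  [0.1,-2.9,-8],
  [0.1,-2.9,-12],
  [0.1,-2.9,-14.5],
  [0.1,-2.9,-16.5],
  [0.1,-2.9,-17.2],
  [0.1,-2.9,-17.2],
  [0.1,-2.9,-17.2],
], fingers=[1,1,1,1,1,1,1,1,1], yaw=[0,0,0,0,0,0,0,0,0])

```text
clock: 5.2
position: [492.2, -275.3, 228.5]
ee_rot: [-0.649, 0.761, -0.002, 0.003]
contact_force: [-0.2, 0.1, -1.2]
gripper_width: 59.5
```

Call:
apply_moves([
  [0,-0.2,-0.3],
  [0,-0.2,-0.5],
  [0,-0.2,-0.5],
  [0,-0.2,-0.5],
], fingers=[1,1,1,1], yaw=[0,0,0,0])

```text
clock: 5.6
position: [492.8, -277.5, 224.5]
ee_rot: [-0.649, 0.761, -0.003, 0.004]
contact_force: [1.0, 0.3, 4.2]
gripper_width: 59.6
```

Call:
apply_moves([
  [0,0,0],
  [0,0,0],
  [0,0,0],
  [0,0,0],
  [0,0,3],
  [0,0,8],
  [0,0,13],
  [0,0,18],
], fingers=[0,0,0,0,0,0,0,0], yaw=[0,0,0,0,0,0,0,0])

```text
clock: 6.4
position: [492.3, -277.4, 406.3]
ee_rot: [-0.649, 0.761, -0.003, 0.004]
contact_force: [1.0, 0.1, -0.7]
gripper_width: 85.6
```

Call:
apply_moves([
  [1.2,3,0],
  [2.4,6,0],
  [3.6,9,0],
  [4.8,12,0],
  [6,15,0],
  [7.2,18,0],
  [8.4,21,0],
  [9.6,24,-2],
  [11,27,-4.5],
  [11.3,28.1,-6.5],
], fingers=[0,0,0,0,0,0,0,0,0,0], yaw=[-8,-16,-24,-32,-40,-48,-56,-64,-72,-80])

```text
clock: 7.4
position: [606.0, 6.1, 339.6]
ee_rot: [-0.006, 1.0, -0.004, 0.001]
contact_force: [-1.3, 0.4, 0.1]
gripper_width: 85.5
```

```bash
python3 - <<'E'
from h import *
s,im=snap('wrist','w4.png');print(s['clock'],s['position'].round(1),s['ee_rot'].round(3),s['joints'].round(2))
p=topix(im,[[578,4,124]],s)[0];print(p)
_,sc=snap('scene','scene1.png')
x,y=np.clip(p.astype(int)-[70,60],0,[500,360]);print(x,y)
a=cv2.resize(im['color'][y:y+120,x:x+120],(600,600),interpolation=cv2.INTER_CUBIC)
b=cv2.resize(sc['color'][160:240,190:290][:,:],(200,160));b=cv2.copyMakeBorder(b,0,440,0,0,cv2.BORDER_CONSTANT)
cv2.imwrite('pics/m4.png',np.hstack([a,b]))
E
```

```text
7.4 [606.    6.1 339.6] [-0.006  1.    -0.004  0.001] [ 0.28  0.4  -0.14  0.01 -1.03 -1.84]
[317.48629459 224.58229119]
247 164
```

View pics/m4.png

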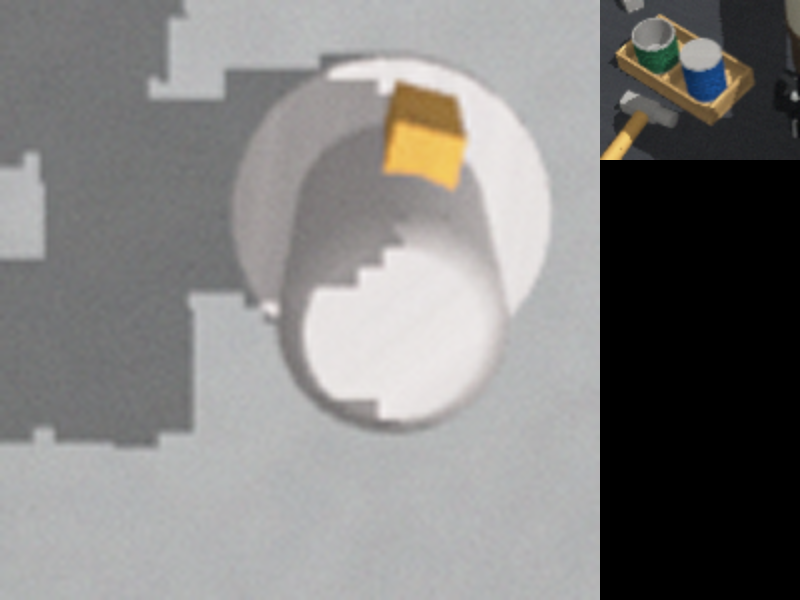

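Tin stands in the bay. Shaft top is seen near crop (400,325), shoulder disc centre ≈(391,212), key top face corners ≈(395,118),(465,135),(457,190),(385,172).

```bash
python3 - <<'E'
from h import *
s,im=load('w4.png')
f=lambda L,z:toworld(im,np.array(L)/5+[247,164],z,s)[:,:2]
sh=f([[391,210],[232,210],[550,210]],74);print('shoulder',sh.round(1))
d=f([[394,320],[281,320],[507,320]],120);print('shaft z120',d.round(1))
k=f([[395,118],[465,135],[457,190],[385,172]],102);print('key',k.round(1))
for th in (0,):
  pass
# reprojection of shoulder/shaft outlines for a candidate axis
for c in ([578,4],[580,5],[578,6]):
  a=np.linspace(0,2*np.pi,73)
  for r,z in((20,74),(12,120),(9,124)):
    p=(topix(im,np.c_[c[0]+r*np.cos(a),c[1]+r*np.sin(a),0*a+z],s)-[247,164])*5
    print(c,r,z,'L R T B',p[:,0].min().round(),p[:,0].max().round(),p[:,1].min().round(),p[:,1].max().round())
c=d[0];
for c in ([578,4],[580,5]):
  o=k[:2].mean(0)-c; i=k[2:].mean(0)-c; print(np.hypot(*o),np.degrees(np.arctan2(o[1],o[0])),np.degrees(np.arctan2(*(k[:2].mean(0)-k[2:].mean(0))[::-1])))
E
```

```text
shoulder [[580.3   8.2]
 [580.6 -11.7]
 [580.1  28.1]]
shaft z120 [[580.9   8.2]
 [581.1  -3.4]
 [580.8  19.8]]
key [[563.4   8.2]
 [565.2  15.9]
 [571.3  15.1]
 [569.4   7.2]]
[578, 4] 20 74 L R T B 198.0 518.0 30.0 344.0
[578, 4] 12 120 L R T B 236.0 470.0 177.0 403.0
[578, 4] 9 124 L R T B 263.0 442.0 215.0 388.0
[580, 5] 20 74 L R T B 206.0 525.0 47.0 359.0
[580, 5] 12 120 L R T B 246.0 480.0 196.0 421.0
[580, 5] 9 124 L R T B 273.0 452.0 235.0 407.0
[578, 6] 20 74 L R T B 214.0 534.0 30.0 344.0
[578, 6] 12 120 L R T B 255.0 490.0 177.0 403.0
[578, 6] 9 124 L R T B 283.0 462.0 216.0 388.0
15.879505446286947 149.6558801853138 172.0332026336116
17.202638429364878 155.90787023336122 172.0332026336116
```

```bash
python3 - <<'E'
from h import *
s,im=load('w1.png')
P=toworld(im,[[370,370],[572,47]],56,s)[:,:2];print(P)
for p in P: d=p-[511,355.5];print(np.hypot(*d),np.degrees(np.arctan2(d[1],d[0])))
E
```

```text
[[363.83200838 383.76899872]
 [551.55483926 179.35321592]]
149.85844669309517 169.12668948976392
180.75504012150617 -77.03454560221913
```

Call:
apply_moves([
  [-1.2,4.4,1],
  [-2.4,8.8,1],
  [-3.6,13.2,1],
  [-4.8,17.6,1],
  [-6,22,0],
  [-7.2,26.4,-2],
  [-8.4,31,-5],
  [-9.5,34.9,-8],
  [-9.5,34.9,-8],
  [-9.5,34.9,-8],
], fingers=[0,0,0,0,0,0,0,0,0,0], yaw=[0,0,0,0,0,0,0,0,0,0])

```text
clock: 8.5
position: [509.7, 354.5, 257.2]
ee_rot: [-0.011, 1.0, -0.006, -0.003]
contact_force: [-0.0, -1.1, -0.0]
gripper_width: 85.6
```

Call:
apply_moves([
  [0.1,0.1,-2],
  [0.1,0.1,-4],
  [0.1,0.1,-5.7],
  [0.1,0.1,-5.7],
  [0.1,0.1,-5.7],
  [0.1,0.1,-5.7],
  [0.1,0.1,-5.7],
  [0.1,0.1,-5.7],
  [0.1,0.1,-5.7],
  [0.1,0.1,-5.7],
], fingers=[0,0,0,0,1,1,1,1,1,1], yaw=[0,0,0,0,0,0,0,0,0,0])

```text
clock: 9.5
position: [511.4, 355.8, 202.6]
ee_rot: [-0.011, 1.0, -0.004, -0.002]
contact_force: [-0.2, -2.0, 5.9]
gripper_width: 45.7
```

Width 45.7 is under the 48 boss, so I'm looking.

```bash
python3 - <<'E'
from h import *
s,im=snap('wrist','w5.png');print(s['clock'],s['position'].round(1),s['gripper_width'],s['contact_force'].round(1))
E
```

```text
9.5 [511.4 355.8 202.6] 45.65286502530208 [-0.2 -2.   5.9]
```

View pics/w5.png

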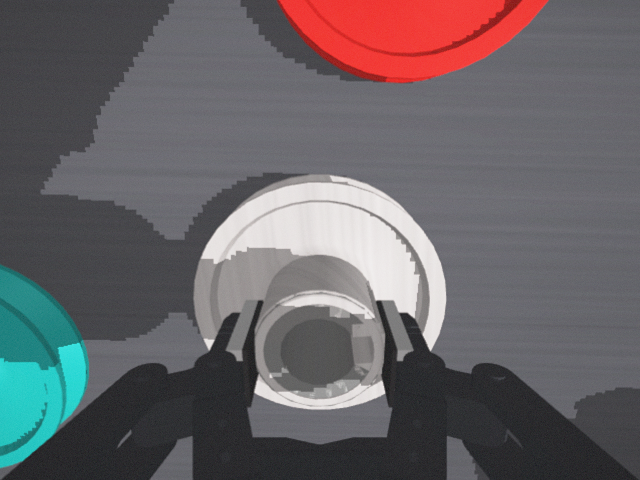

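Boss is held centrally at about (320,348), with the notch at about (363,347) toward +y.

```bash
python3 - <<'E'
from h import *
s,im=load('w5.png')
a=np.linspace(0,2*np.pi,73)
for c in ([511.4,355.8],[509,355.8],[513.5,355.8]):
  for r,z in((24,56),(55,22)):
    p=topix(im,np.c_[c[0]+r*np.cos(a),c[1]+r*np.sin(a),0*a+z],s);print(c,r,p.min(0).round(),p.max(0).round())
cv2.imwrite('pics/m5.png',cv2.resize(im['color'][280:410,240:400],None,fx=5,fy=4.6,interpolation=cv2.INTER_CUBIC))
E
```

```text
[511.4, 355.8] 24 [252. 295.] [388. 412.]
[511.4, 355.8] 55 [195. 185.] [447. 412.]
[509, 355.8] 24 [252. 289.] [388. 407.]
[509, 355.8] 55 [194. 179.] [448. 408.]
[513.5, 355.8] 24 [252. 301.] [387. 416.]
[513.5, 355.8] 55 [195. 191.] [446. 415.]
```

View pics/m5.png

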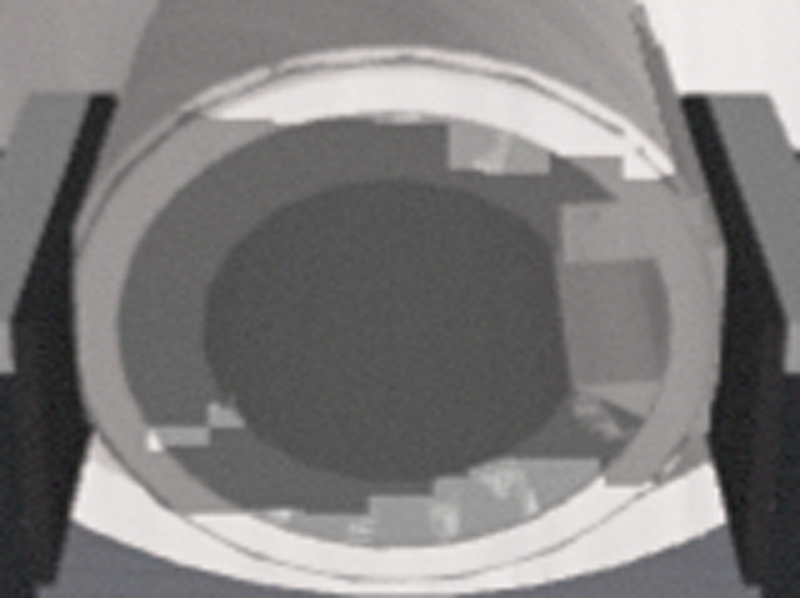

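```bash
python3 - <<'E'
from h import *
s,im=load('w5.png')
f=lambda L:np.array(L)/[5,4.6]+[240,280]
q=[[75,310],[722,310],[400,45],[400,582],[658,262],[655,384],[668,320],[118,330],[400,112],[400,547]]
P=toworld(im,f(q),56,s)[:,:2];print(P.round(1))
c=np.array([(P[2:4,0]).mean(),P[:2,1].mean()]);ci=np.array([P[8:,0].mean(),(P[6:8,1]).mean()]);print(c,ci)
for c0 in(c,ci):
  d=P[4:7]-c0;print(np.hypot(*d.T),np.degrees(np.arctan2(d[:,1],d[:,0])))
s1,i1=load('w1.png')
print(topix(i1,np.array([[c[0]+1.5+19.5*np.cos(a),c[1]+19.5*np.sin(a),56] for a in np.radians([90,95,100])]),s1)*6-np.array([280,150])*6)
E
```

```text
[[508.2 332.9]
 [506.9 378.3]
 [485.3 355.3]
 [533.  356.3]
 [502.9 373.6]
 [513.7 374.1]
 [507.9 374.6]
 [509.9 335.9]
 [490.7 355.4]
 [529.5 356.3]]
[509.15356667 355.62892175] [510.13564849 355.26214751]
[19.01974951 18.97301742 19.01375464] [109.3347546   76.21886639  93.75142638]
[19.70745069 19.12365235 19.4674852 ] [111.67654741  79.3398597   96.56615407]
[[214.81866846 372.31024669]
 [220.46026405 384.45414844]
 [227.14798305 396.03712245]]
```

Call:
apply_moves([
  [0,0,2],
  [0,0,6],
  [0,0,11],
  [0,0,16],
  [0.8,-4,16],
  [1.6,-8,16],
  [2.4,-12,16],
  [3.2,-16,16],
  [4.0,-20,16],
  [4.8,-24,16],
], fingers=[1,1,1,1,1,1,1,1,1,1], yaw=[0,0,0,8,16,24,32,40,48,56])

```text
clock: 10.55
position: [558.7, 114.0, 361.6]
ee_rot: [-0.482, 0.876, -0.004, -0.001]
contact_force: [0.5, 0.7, -4.1]
gripper_width: 45.5
```

Call:
apply_moves([
  [0.8,-4,0],
  [1.6,-8,0],
  [2.3,-10.5,0],
  [2.3,-10.5,-1.5],
  [2.3,-10.5,-2.8],
  [2.3,-10.5,-2.8],
  [2.3,-10.5,-2.8],
], fingers=[1,1,1,1,1,1,1], yaw=[8,15,15,15,15,15,15])

```text
clock: 11.25
position: [581.5, 9.6, 332.9]
ee_rot: [-0.593, 0.806, -0.004, -0.001]
contact_force: [0.7, 1.3, -4.4]
gripper_width: 45.6
```

```bash
python3 - <<'E'
from h import *
s,im=snap('wrist','w6.png');_,b=snap('side','side6.png');print(s['clock'],s['position'].round(2),s['ee_rot'].round(4),s['contact_force'].round(1),s['joints'].round(2))
a=cv2.resize(im['color'][230:430,220:420],(600,600),interpolation=cv2.INTER_CUBIC)
b=cv2.resize(b['color'][170:290,310:350+0],(200,600),interpolation=cv2.INTER_CUBIC)
cv2.imwrite('pics/m6.png',np.hstack([a,b]))
E
```

```text
11.25 [581.47   9.6  332.95] [-0.5925  0.8055 -0.0037 -0.001 ] [ 0.7  1.3 -4.4] [ 0.3   0.37 -0.21  0.01 -0.99 -0.6 ]
```

View pics/m6.png

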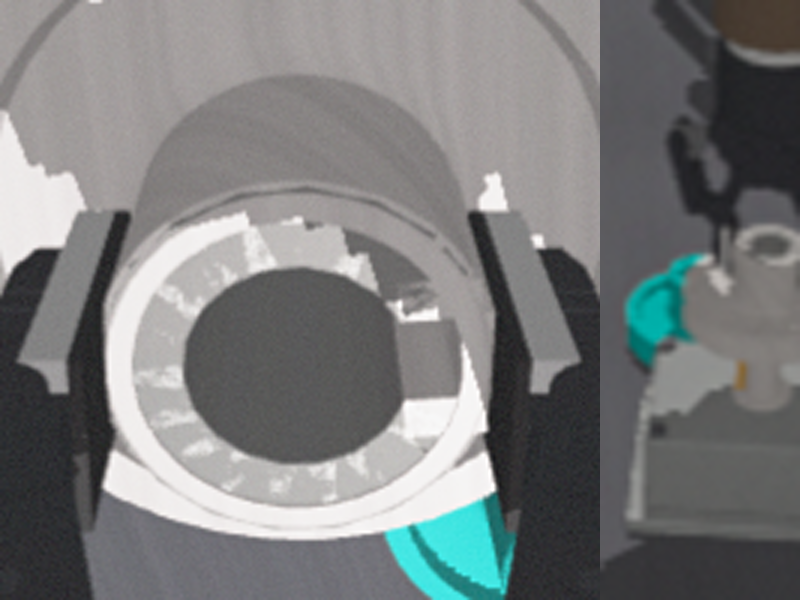

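Call:
apply_moves([
  [0,0,-0.4],
  [0,0,-0.8],
  [0,0,-1.1],
  [0,0,-1.4],
  [0,0,-1.4],
], fingers=[1,1,1,1,1], yaw=[0,0,0,0,0])

```text
clock: 11.85
position: [581.6, 9.7, 319.4]
ee_rot: [-0.593, 0.806, -0.004, -0.0]
contact_force: [-0.1, -0.0, -5.9]
gripper_width: 45.4
```

Call:
apply_moves([
  [0,0,-0.5],
  [0,0,-0.9],
  [0,0,-1.2],
  [0,0,-1.2],
  [0,0,-1.2],
], fingers=[1,1,1,1,1], yaw=[0,0,0,0,0])

```text
clock: 12.35
position: [581.7, 9.7, 307.4]
ee_rot: [-0.593, 0.805, -0.004, -0.0]
contact_force: [-0.8, -0.6, -4.4]
gripper_width: 45.4
```

Underside is about 105 mm up, just above the key top at 102. Next, a few mm more to see whether it goes in.

Call:
apply_moves([
  [0,0,-0.3],
  [0,0,-0.5],
  [0,0,-0.7],
  [0,0,-0.7],
  [0,0,-0.7],
], fingers=[1,1,1,1,1], yaw=[0,0,0,0,0])

```text
clock: 12.85
position: [581.7, 9.8, 300.2]
ee_rot: [-0.593, 0.805, -0.004, -0.0]
contact_force: [-0.5, 0.8, -5.4]
gripper_width: 45.5
```

Call:
apply_moves([
  [0,0,-0.4],
  [0,0,-0.8],
  [0,0,-1.2],
  [0,0,-1.6],
  [0,0,-1.9],
  [0,0,-2.1],
  [0,0,-2.1],
  [0,0,-2.1],
], fingers=[1,1,1,1,1,1,1,1], yaw=[0,0,0,0,0,0,0,0])

```text
clock: 13.65
position: [581.7, 9.8, 279.1]
ee_rot: [-0.593, 0.805, -0.004, -0.001]
contact_force: [-1.0, -1.4, -6.1]
gripper_width: 45.5
```

Call:
apply_moves([
  [0,0,-0.2],
  [0,0,-0.3],
  [0,0,-0.3],
  [0,0,-0.3],
], fingers=[1,1,1,1], yaw=[0,0,0,0])

```text
clock: 14.05
position: [581.7, 9.8, 276.2]
ee_rot: [-0.593, 0.805, -0.004, -0.001]
contact_force: [-0.2, 0.0, -3.9]
gripper_width: 45.4
```

Call:
apply_moves([
  [0,0,-0.2],
  [0,0,-0.3],
  [0,0,-0.3],
  [0,0,-0.3],
], fingers=[1,1,1,1], yaw=[0,0,0,0])

```text
clock: 14.45
position: [581.6, 9.8, 276.1]
ee_rot: [-0.593, 0.805, -0.004, -0.0]
contact_force: [-6.4, 0.7, 10.4]
gripper_width: 45.0
```

Call:
apply_moves([
  [0,0,0],
  [0,0,0],
  [0,0,0],
  [0,0,0],
  [0,0,1],
  [0,0,3],
  [0,0,6],
  [0,0,10],
  [0,0,14],
  [0,4,16],
], fingers=[0,0,0,0,0,0,0,0,0,0], yaw=[0,0,0,0,0,0,0,0,0,0])

```text
clock: 15.45
position: [581.8, 47.4, 441.4]
ee_rot: [-0.591, 0.807, -0.006, 0.003]
contact_force: [0.9, 0.7, 0.5]
gripper_width: 85.5
```

```bash
python3 - <<'E'
from h import *
s,im=snap('wrist','w7.png');_,b=snap('side','side7.png');_,c=snap('scene','scene7.png');print(s['clock'],s['position'].round(2),s['contact_force'].round(1))
g=im['color'].copy()
a=np.linspace(0,2*np.pi,181)
for r,z,col in((23,130,(0,0,255)),(55,96,(0,0,255)),(55,124,(0,255,0))):
    cv2.polylines(g,[np.int32(topix(im,np.c_[581.5+r*np.cos(a),8+r*np.sin(a),0*a+z],s))],True,col,1)
b=cv2.resize(b['color'][190:290,290:400],(330,300),interpolation=cv2.INTER_CUBIC)
c=cv2.resize(c['color'][160:310,190:355],(330,300),interpolation=cv2.INTER_CUBIC)
cv2.imwrite('pics/m7.png',np.hstack([cv2.resize(g[:,100:520],(470,538))[:538],cv2.resize(np.vstack([b,c]),(330,538))]))
E
```

```text
15.45 [581.84  47.38 441.4 ] [0.9 0.7 0.5]
```

View pics/m7.png

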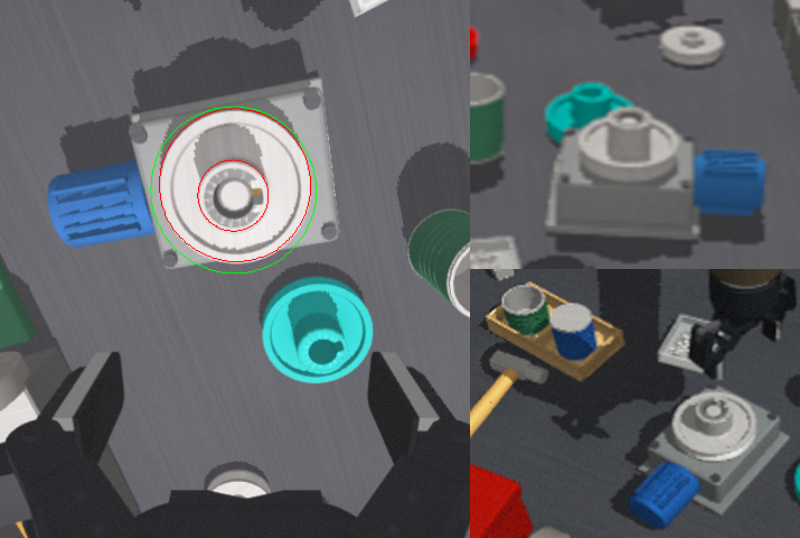

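The rim and boss match the seated outlines (red), not the 28 mm-high one (green). The brass key shows in the keyway, and the tin stands in the bay. Handing in.

```bash
python3 -c "from bench import *;print(job_done())"
```

```text
the job is handed in; nothing more can be done
None
```

The job is done and handed in at about 15.5 s. The blue tin stands mouth down in the caddy's empty +y compartment. The keyed pulley is on the shaft, boss up, with its keyway over the key, seated on the shoulder and let go.

**Last checks**
- **Seating:** the pulley went past the key's top without resistance. It stopped with its underside about 73.5 mm above the bench against a nominal 74, with about 10 N upward force. In the last wrist picture the rim and boss match the outlines drawn for the seated height, and the brass key shows in the keyway.
- **Tin:** the scene picture shows it upright in its compartment next to the green spare tin.
- **Gripper and bystanders:** the gripper is open and clear of everything. I did not touch any bystander. I did not compare all their positions before and after.

**Disagreements**
- The boss measured about 45.7 mm across, both in the gripper and in the picture, against the given 48 mm. I took this as harmless.
- The wrist camera differed by 1–2 mm between viewing directions, which I averaged out.

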